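Test-stroke the hand vacuum pump and vent it

ROBOT

A 7-joint arm with a two-finger parallel gripper is mounted at the origin on the work surface. World frame = base frame: x ahead of the robot, y to its left, z up, the work surface at z = 0. Lengths are in mm, angles in rad, forces in N, time in s.
With the tool pointing down it reaches from about 400 to 925 mm from the base axis. Payload 4.1 kg.
Tool frame: the origin (TCP) lies between the finger pads; the fingertips stand 25 mm ahead of it and the grasp point (between the pads) lies 6 mm ahead of it (nose_length is the distance from the TCP to the fingertips, in mm); y points along the fingers, x is the direction in which the jaws open and shut, and the axes are right-handed (so a half turn about y gives the same grasp; the last joint's range is limited). The gripper opens to 85 mm and grips with 20 to 120 N. Pads are 22 mm wide; open, the fingers measure 114 mm over their backs; the gripper's body (76 mm by 85 mm) begins 54 mm behind the grasp point. The pads swing forward as they close: fully open they stand 13 mm farther back than shut.
Start: joints at [1.089, 0.398, 0.045, 1.537, -0.019, 1.207, -0.051], TCP at [242.825, -602.972, 256.347] pointing down, gripper open.
Joint ranges: [-2.82, 2.82], [-0.49, 2.23], [-1.37, 1.46], [0, 2.46], [-1.36, 4.5], [0.23, 2], [-2.94, 2.94]. Speed limits (rad/s): [2.57, 2.57, 3.14, 3.14, 3.14, 3.14, 3.14].

INTERFACE

Orientations are given as a rotation vector (axis times angle).
In Python, from station import get_state, camera, close_job, nose_length gives the robot as it stands.
- The arm moves only by the tool move_arm, never from a script. Its arguments are lists of equal length, an entry for each row: "travel": the shift along the tool's x, y, z in mm, a list of three; "turn": the turn about the tool's y in rad; "gripper": the closure, from 0 (fully open) to 1 (shut). In form: {"travel": [[x, y, z], ...], "turn": [turn, ...], "gripper": [gripper, ...]}. A call has 1 to 20 rows; each row shifts and turns the pose as measured when the row begins, along the tool's axes as they then stand; what a row does not reach is not made up. A row lasts 1/8 s, in which the tool goes at most 62.5 mm and 10.7 degrees, less where a joint would pass 70% of its speed; a pose out of reach is approached as far as the arm can. A call is refused whole if a number of a shift passes 62.5 or a number of a turn 0.188, either way. A call with a gripper value outside its range is refused whole. The fingers move at their own pace and stop on an object; the grip force is fixed at half the most. Time passes only in rows, so rows that do not move let the fingers close. It gives the time, the measured TCP pose, the force and the opening at its end, in the units of the state.
- get_state(): the state, without advancing time (a new reading comes with each control period).
- camera(name): name is "side" or "top" or "wrist"; returns a dict with "image" (480x640x3 uint8, red, green, blue), "fx", "fy", "cx", "cy" (pixels), "R" (3x3) and "t" (3): a world point X has camera coordinates R X + t; the wrist camera has in their place "hand_eye" (4x4, takes a point from camera to tool coordinates, whose origin is the TCP and whose axes are the tool frame's). Camera axes: x right, y down, z forward; pixel columns grow to the right and rows downward; lengths in mm; the calibration is good to about 2 mm. A picture is of the moment at which its call begins: read the wrist's pose just before it. There is no depth.
- close_job(): hands the job in, once; it reports no verdict.
The state is a dict: "t": time; "qpos": joint angles; "dq": joint speeds; "tau": joint torques, N m; "tool_pos": TCP position; "orientation": TCP orientation; "ft_force": force on the tool from outside, world axes, zero at the start; "ft_torque": the same for the moment, N m; "width": opening from 0.0 (shut) to 1.0 (fully open).
Only numpy, scipy, OpenCV 4.12 (cv2) and the standard library are available. Lean on these libraries where they do the work, as an engineer would, in place of code of your own. Each camera call takes 0.05 s, during which the arm holds its last target. There are 200 camera calls.

TASK

Check the hand vacuum pump: with the backs of the fingers press its lever in from the outside as far as it goes, keep it against its stop for about two seconds to show that it stops short of the fixed bar, and let it come all the way back out. Then press the vent button on the pump's head fully down with the fingertips, let it up and move clear. Do not grip the lever, touch the bar, force the lever beyond its stop, or disturb the jar, steel vessel and beaker.

Things in the scene. Friction and masses are not known exactly. Their poses are not given: they have to be found in the camera images.
- pump: Hand vacuum pump lying on its side on a grey stand bolted to the table. Origin: on the table below the lever's pivot; z up. The lever at rest points along -x and is pressed towards +y. Barrel (38 mm thick) along y at x = 32 mm, y -55 to 95; grey valve head at y -100 to -50, top 114 mm high; gauge (diameter 48) at (32, 30), top 133 mm high. Only bare table lies under the lever's free length.
- pump_lever (a joint): Angle about its upright pivot: 0 = fully out (rest), 0.30 = in against its stop (slightly springy), about 15 mm short of the bar at its tip. Steel strip 8 mm thick, 22 mm tall (81 to 103 mm above the table), reaching 130 mm from the pivot. A spring returns it; pressed at lever_pad it takes about 4 N to start and 7 N to hold at the stop.
- lever_pad (a point): Where to press: middle of the lever's outer face, 95 mm from the pivot, 92 mm above the table. Moves with the lever; its axes are the lever's: -x towards the tip, +y the way to press. Outside (-y of) the lever the space is free for 100 mm.
- pump_bar: Fixed round grey bar, diameter 18 mm, 92 mm above the table, beside the lever: parallel to the lever at rest, 68 mm from it towards the pump's +y (centre to centre), reaching to x = -124 mm in the pump's frame. Its origin lies at the lever's pivot. Not to be touched.
- vent (a joint): Travel of the vent button (m): 0 = up, 0.006 = fully down. A spring returns it; fully down takes 5 N.
- vent_top (a point): Centre of the top of the vent button (black, diameter 24 mm, in an aluminium collar of diameter 40) on the pump's valve head, at (32, -75) mm in the pump's frame, 136 mm above the table, 10 mm proud of its collar; pressed straight down.
- jar: Loose white plastic jar with screw cap, diameter 50, height 55 mm; origin at the centre of its underside. Bystander.
- autoclave: Loose upright stainless steel pressure vessel, diameter 56, height 120 mm with its stem; origin at the centre of its underside. Bystander.
- beaker: Loose glass beaker, diameter 68, height 80 mm; origin at the centre of its underside. Bystander.

How it is judged (in metres and radians):
On the way, in this order (a step that is already met when the one before it is completed fails the run):
1. the lever is pressed in against its stop by the fingers and kept there (value of joint pump_lever above 0.28 rad and contact force between the fingers and pump_lever above 2 N), for 1 s.
2. the lever is back out (value of joint pump_lever below 0.03 rad), for 0.1 s.
3. the vent button is pressed down by the fingers (value of joint vent above 0.0045 m and contact force between the fingers and vent above 1 N), for 0.1 s.
At the end, for the whole second after the job is handed in: The lever has been held in within 0.02 rad of its stop for 1 s, has come back out to within 0.03 rad, then the vent button has been pressed at least 4.5 of its 6 mm; at the end lever and button are out and jar, vessel and beaker stand within 20 mm of where they were (value of joint pump_lever below 0.03 rad and value of joint vent below 0.001 m and distance of each of jar, autoclave, beaker from where it was at the start of the episode below 0.02 m and linear speed of each of jar, autoclave, beaker below 0.02 m/s); the robot touches nothing.
It fails at once if the lever is gripped, or worked from between the fingers or from its inner side (contact force between the fingers and pump_lever above 2 N and y of the grasp point in the frame of lever_pad above -0.002 m).
It fails at once if the fixed bar is touched or gripped (contact force between any of the fingers, the arm and pump_bar above 1.5 N).
It fails at once if the lever is forced (over 60 N) (contact force between the fingers and pump_lever above 60 N).
It fails at once if a bystander is lifted, carried, shoved or tipped (distance of any of jar, autoclave, beaker from where it was at the start of the episode above 0.02 m or angle between any of jar, autoclave, beaker's own z axis and vertical above 0.3 rad).
It also fails if it takes over 61 s, if anything falls off the work surface, if the arm or the gripper's body presses on something with over 40 N, if the wrist force passes 120 N, or if a joint passes its speed limit or range.

## Working session

There is one attempt and no reset: what is moved stays moved. The work goes in short steps, Python scripts to look and compute and a tool call to move; the robot and the scene stay as the last step left them, time stands still between calls to the robot, and variables do not carry over. Pictures are saved under pics/ and viewed, about 8 in all and at most 12, crops included, and the job is handed in when it is done.

Besides the shell and the picture viewer there is one more tool, called after ">>>" by a JSON object that holds its "method" and its "body", one argument or row to a line. move_arm: Moves the arm, as the interface text tells. Its arguments: {"type":"object","properties":{"travel":{"type":"array","items":{"type":"array","items":{"type":"number"}}},"turn":{"type":"array","items":{"type":"number"}},"gripper":{"type":"array","items":{"type":"number"}}},"required":["travel","turn","gripper"]}

```bash
mkdir -p pics; ls
python3 - <<'E'
from station import *
import cv2,numpy as np
s=get_state();print({k:np.round(v,3) for k,v in s.items()},nose_length if not callable(nose_length) else nose_length())
for n in ("side","top"):
    c=camera(n);cv2.imwrite(f"pics/{n}0.png",c["image"][:,:,::-1])
    print(n,c["fx"],c["fy"],c["cx"],c["cy"],np.round(c["R"],4).tolist(),np.round(c["t"],1))
E
```

```text
pics
{'t': np.float64(0.0), 'qpos': array([ 1.089,  0.399,  0.045,  1.538, -0.019,  1.207, -0.051]), 'dq': array([ 0.001,  0.002,  0.001, -0.001,  0.   , -0.   , -0.001]), 'tau': array([-0.0000e+00, -4.7512e+01,  1.3650e+00, -2.5422e+01,  1.2000e-02,
        9.0000e-03, -0.0000e+00]), 'tool_pos': array([ 242.581, -602.397,  255.245]), 'orientation': array([-1.365,  0.924, -0.921]), 'ft_force': array([-0.434,  0.134,  0.63 ]), 'ft_torque': array([ 0.007, -0.002,  0.044]), 'width': np.float64(0.998)} 25.0
side 577.7180091990085 577.7180091990085 319.45392856422325 246.310243001347 [[-0.9996, -0.0262, -0.0119], [-0.0081, 0.6544, -0.7561], [0.0276, -0.7557, -0.6543]] [ 600.4   82.1 1023. ]
top 516.5859454097031 516.5859454097031 326.0171221402722 232.93245229142516 [[-0.1154, -0.9933, -0.002], [-0.9714, 0.1132, -0.2086], [0.2075, -0.0222, -0.978]] [ 80.9 598.9 788.8]
```

View pics/top0.png

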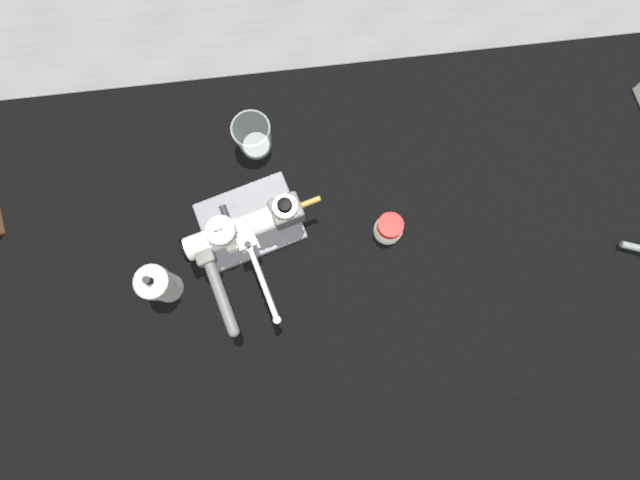

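View pics/side0.png

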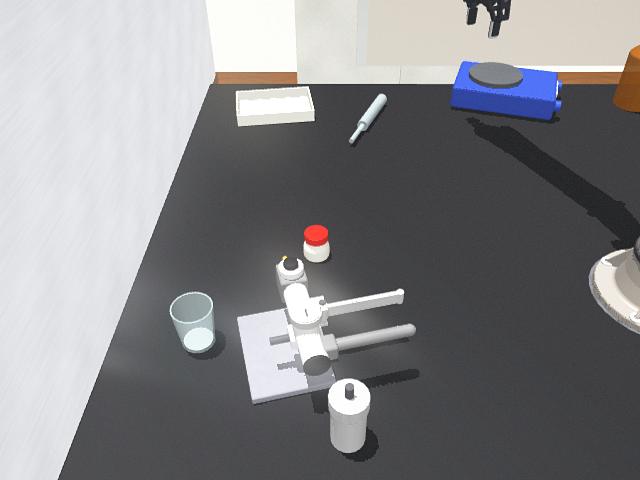

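Run:
```python
import cv2,numpy as np
a=cv2.imread("pics/top0.png")[170:350,130:330];b=cv2.imread("pics/side0.png")[235:385,235:435]
cv2.imwrite("pics/ct.png",cv2.resize(a,None,fx=3.3,fy=3.3,interpolation=cv2.INTER_CUBIC))
cv2.imwrite("pics/cs.png",cv2.resize(b,None,fx=4,fy=4,interpolation=cv2.INTER_CUBIC))
```

```text
(no output)
```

View pics/ct.png

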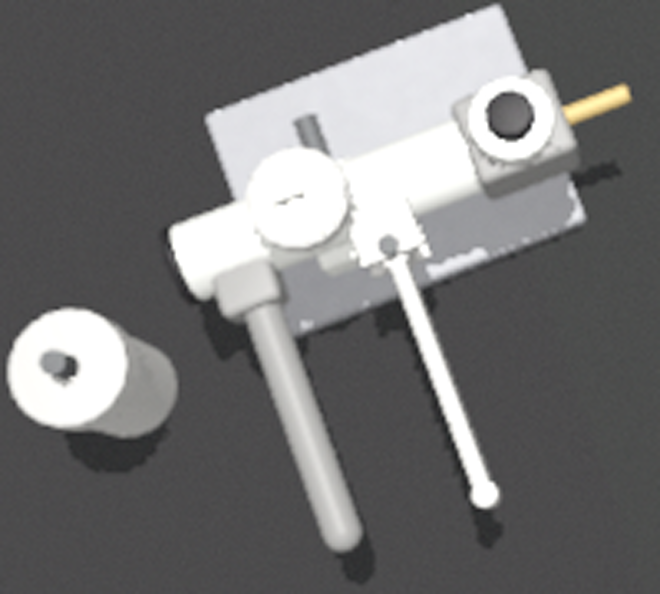

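View pics/cs.png

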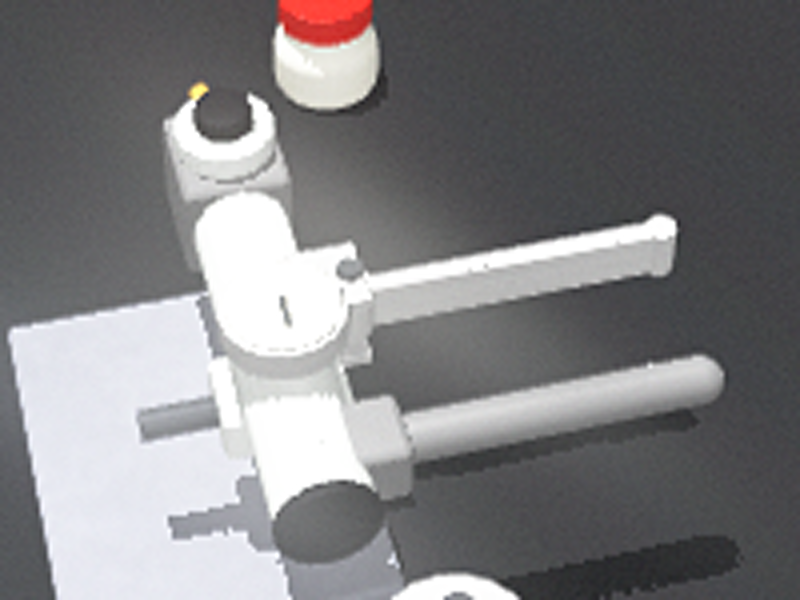

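```bash
cat > h.py <<'E'
import numpy as np,cv2
from station import *
from scipy.spatial.transform import Rotation as Ro
def P(c): return np.array([[c["fx"],0,c["cx"]],[0,c["fy"],c["cy"]],[0,0,1]])@np.c_[c["R"],c["t"]]
def tri(A,B,pa,pb):
    X=cv2.triangulatePoints(P(A),P(B),np.float64(pa)[:,None],np.float64(pb)[:,None]);X=(X[:3]/X[3]).ravel()
    e=[np.round((lambda q:q[:2]/q[2])(P(c)@np.r_[X,1])-p,1) for c,p in((A,pa),(B,pb))]
    return X,e
E
python3 - <<'E'
from h import *
T=camera("top");S=camera("side")
r={}
for n,a,b in [("pivot",(389,243),(350,267)),("tip",(484,492),(660,222)),("btn",(511,113),(222,105)),("bartip",(340,520),(700,370))]:
    r[n],e=tri(T,S,(130+a[0]/3.3,170+a[1]/3.3),(235+b[0]/4,235+b[1]/4));print(n,r[n].round(1),e)
for n,a,b in [("jartop",(390.5,224),(316,234)),("stem",(146,280),(349,387))]:
    r[n],e=tri(T,S,a,b);print(n,r[n].round(1),e)
d=(r["tip"]-r["pivot"])[:2];print(np.hypot(*d)); a=np.arctan2(-d[1],-d[0]);print("yaw x",a)
R=np.array([[np.cos(a),-np.sin(a)],[np.sin(a),np.cos(a)]])
for n in r: print(n,(R.T@(r[n]-r["pivot"])[:2]).round(1))
s=get_state();print(Ro.from_rotvec(s["orientation"]).as_matrix().round(3))
E
```

```text
pivot [591.5 134.7 108.9] [array([-0. ,  0.2]), array([-0.1, -0. ])]
tip [472.1 101.9 101.4] [array([ 0. , -0.2]), array([0.1, 0. ])]
btn [642.2  70.1 131.4] [array([ 0. , -0.3]), array([0.2, 0.1])]
bartip [464.7 170.5  94.5] [array([-0.2,  1.7]), array([-1.4, -0.2])]
jartop [609.7 -98.9  47.2] [array([-0. ,  0.4]), array([-0.3, -0.1])]
stem [553.  291.8 116.1] [array([ 0. , -0.6]), array([0.5, 0.1])]
123.80570455391239
yaw x 0.2676958092285874
pivot [0. 0.]
tip [-123.8   -0. ]
btn [ 31.8 -75.7]
bartip [-112.8   68.1]
jartop [ -44.2 -230.1]
stem [  4.5 161.7]
[[ 0.374 -0.001  0.928]
 [-0.928  0.001  0.374]
 [-0.001 -1.    -0.   ]]
```

```bash
cat >> h.py <<'E'
a=0.2677;ORG=np.array([591.5,134.7,0])
W=np.array([[np.cos(a),-np.sin(a),0],[np.sin(a),np.cos(a),0],[0,0,1]])
def rep():
    s=get_state();R=Ro.from_rotvec(s["orientation"]).as_matrix();M=W.T@R
    print("t",round(s["t"],2),"pump-frame tcp",(W.T@(s["tool_pos"]-ORG)).round(1),"toolx in pump",M[:,0].round(3),"y",M[:,1].round(3),"turn err",round(float(np.arctan2(-M[0,0],-M[1,0])),3),"F pump",(W.T@s["ft_force"]).round(1),"w",s["width"].round(3))
E
python3 -c "
from h import *
rep()"
```

```text
Traceback (most recent call last):
  File "h.py", line 13, in rep
    print("t",round(s["t"],2),"pump-frame tcp",(W.T@(s["tool_pos"]-ORG)).round(1),"toolx in pump",M[:,0].round(3),"y",M[:,1].round(3),"turn err",round(float(np.arctan2(-M[0,0],-M[1,0])),3),"F pump",(W.T@s["ft_force"]).round(1),"w",s["width"].round(3))
                                                                                                                                                                                                                                       ^^^^^^^^^^^^^^^^
AttributeError: 'float' object has no attribute 'round'
```

>>> {"method": "move_arm", "body": {
  "travel": [
    [0,0,0],
    [0,0,0]
  ],
  "turn": [0.1,0.016],
  "gripper": [1,1]
}}

```text
t: 0.45
tool_pos: [242.5, -602.3, 255.0]
orientation: [-1.322, 1.014, -1.01]
ft_force: [0.3, -0.1, -0.1]
width: 0.601
```

```bash
python3 -c "
from h import *
rep()"
```

```text
Traceback (most recent call last):
  File "h.py", line 13, in rep
    print("t",round(s["t"],2),"pump-frame tcp",(W.T@(s["tool_pos"]-ORG)).round(1),"toolx in pump",M[:,0].round(3),"y",M[:,1].round(3),"turn err",round(float(np.arctan2(-M[0,0],-M[1,0])),3),"F pump",(W.T@s["ft_force"]).round(1),"w",s["width"].round(3))
                                                                                                                                                                                                                                       ^^^^^^^^^^^^^^^^
AttributeError: 'float' object has no attribute 'round'
```

```bash
sed -i 's/s\["width"\].round(3)/round(float(s["width"]),3)/' h.py; python3 -c "
from h import *
rep()"
```

```text
t 0.45 pump-frame tcp [-531.5 -618.4  255. ] toolx in pump [-0.004 -1.    -0.002] y [-0.     0.002 -1.   ] turn err 0.004 F pump [ 0.3 -0.2 -0.1] w 0.601
```

>>> {"method": "move_arm", "body": {
  "travel": [
    [-17,0,14],
    [-34,0,27],
    [-34,0,27],
    [-34,0,27],
    [-34,0,27],
    [-34,0,27],
    [-34,0,27],
    [-34,0,27],
    [-34,0,27],
    [-34,0,27],
    [-34,0,27],
    [-34,0,27],
    [-34,0,27],
    [-34,0,27],
    [-34,0,27],
    [-34,0,27],
    [-20,0,14],
    [0,0,0]
  ],
  "turn": [0,0,0,0,0,0,0,0,0,0,0,0,0,0,0,0,0,0],
  "gripper": [1,1,1,1,1,1,1,1,1,1,1,1,1,1,1,1,1,1]
}}

```text
t: 2.7
tool_pos: [520.0, 61.2, 255.6]
orientation: [-1.329, 0.994, -1.0]
ft_force: [-0.7, -0.7, -0.7]
width: -0.002
```

```bash
python3 -c "
from h import *
rep();print(get_state()['qpos'])"
```

```text
t 2.7 pump-frame tcp [-88.4 -51.9 255.6] toolx in pump [ 0.017 -1.     0.003] y [ 0.003 -0.002 -1.   ] turn err -0.017 F pump [-0.9 -0.5 -0.7] w -0.002
[ 0.20781128  0.19282762 -0.46523815  1.82909698  0.09751126  1.1383014
 -1.57699692]
```

>>> {"method": "move_arm", "body": {
  "travel": [
    [8,20,-6],
    [0,30,0],
    [0,30,0],
    [0,30,0],
    [0,30,0],
    [0,18,0],
    [0,0,0]
  ],
  "turn": [0.017,0,0,0,0,0,0],
  "gripper": [1,1,1,1,1,1,1]
}}

```text
t: 3.58
tool_pos: [515.6, 38.0, 93.9]
orientation: [-1.327, 1.009, -1.025]
ft_force: [-0.0, -0.7, 0.7]
width: 0.0
```

Run:
```python
from h import *
rep()
a=camera("top")["image"][170:350,180:380];b=camera("side")["image"][235:385,265:465]
im=np.hstack([cv2.resize(a,(400,360)),cv2.resize(b,(400,300))[:0+360] if 0 else cv2.copyMakeBorder(cv2.resize(b,(400,300)),0,60,0,0,0)])
cv2.imwrite("pics/app.png",im[:,:,::-1])
```

```text
t 3.58 pump-frame tcp [-98.8 -73.2  93.9] toolx in pump [-0.009 -1.     0.011] y [ 0.001 -0.011 -1.   ] turn err 0.009 F pump [-0.2 -0.6  0.7] w 0.0
```

View pics/app.png

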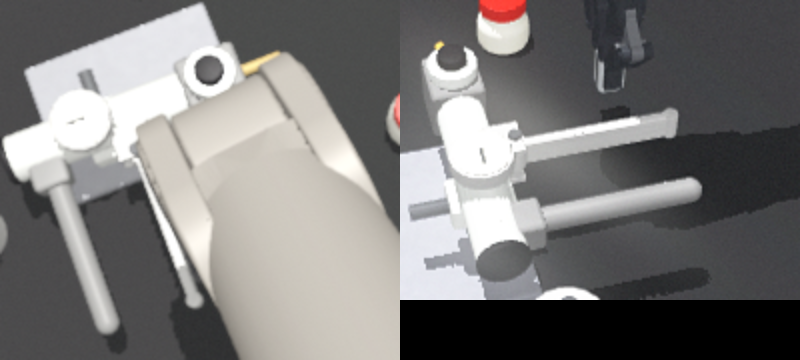

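>>> {"method": "move_arm", "body": {
  "travel": [
    [-12,0,3],
    [-12,0,0],
    [-10,0,0],
    [-6,0,0],
    [-3,0,0]
  ],
  "turn": [0,0,0,0,0],
  "gripper": [1,1,1,1,1]
}}

```text
t: 4.3
tool_pos: [510.2, 85.1, 98.1]
orientation: [-1.32, 1.002, -1.028]
ft_force: [-0.6, -0.2, 0.5]
width: -0.001
```

```bash
python3 -c "
from h import *
rep()"
```

```text
t 4.3 pump-frame tcp [-91.6 -26.3  98.1] toolx in pump [-0.007 -1.     0.012] y [ 0.01  -0.012 -1.   ] turn err 0.007 F pump [-0.7 -0.1  0.5] w -0.001
```

>>> {"method": "move_arm", "body": {
  "travel": [
    [-3,0,-2],
    [-3,0,-1],
    [-3,0,0],
    [-3,0,0]
  ],
  "turn": [0,0,0.02,0.03],
  "gripper": [1,1,1,1]
}}

```text
t: 4.8
tool_pos: [503.7, 94.0, 97.6]
orientation: [-1.302, 1.042, -1.071]
ft_force: [-1.3, -4.4, 1.9]
width: 0.002
```

```bash
python3 -c "
from h import *
rep()"
```

```text
t 4.8 pump-frame tcp [-95.5 -16.   97.6] toolx in pump [-0.062 -0.998  0.014] y [ 0.008 -0.015 -1.   ] turn err 0.062 F pump [-2.4 -3.9  1.9] w 0.002
```

>>> {"method": "move_arm", "body": {
  "travel": [
    [-3,0,0],
    [-3,0,0],
    [-3,0,0],
    [-3,0,-0.5],
    [-3,0,-0.5]
  ],
  "turn": [0.02,0.03,0.03,0.03,0.03],
  "gripper": [1,1,1,1,1]
}}

```text
t: 5.42
tool_pos: [499.1, 104.4, 97.4]
orientation: [-1.243, 1.156, -1.189]
ft_force: [-1.5, -5.7, 3.1]
width: -0.001
```

```bash
python3 -c "
from h import *
rep()"
```

```text
t 5.42 pump-frame tcp [-97.1  -4.8  97.4] toolx in pump [-0.214 -0.977  0.02 ] y [ 0.002 -0.021 -1.   ] turn err 0.216 F pump [-3.  -5.1  3.1] w -0.001
```

>>> {"method": "move_arm", "body": {
  "travel": [
    [-4,0,-0.5],
    [-4,0,-0.5],
    [-4,0,-0.5],
    [-4,0,-0.5]
  ],
  "turn": [0.01,0.02,0.02,0.02],
  "gripper": [1,1,1,1]
}}

```text
t: 5.92
tool_pos: [496.6, 116.3, 97.5]
orientation: [-1.21, 1.212, -1.252]
ft_force: [-0.9, -6.8, 4.2]
width: 0.002
```

```bash
python3 -c "
from h import *
rep()"
```

```text
t 5.92 pump-frame tcp [-96.4   7.4  97.5] toolx in pump [-0.291 -0.956  0.026] y [-0.001 -0.027 -1.   ] turn err 0.295 F pump [-2.6 -6.3  4.2] w 0.002
```

>>> {"method": "move_arm", "body": {
  "travel": [
    [-3,0,0],
    [-3,0,0]
  ],
  "turn": [0,0],
  "gripper": [1,1]
}}

```text
t: 6.18
tool_pos: [496.4, 119.6, 97.6]
orientation: [-1.213, 1.214, -1.258]
ft_force: [-1.1, -6.9, 4.5]
width: -0.002
```

```bash
python3 -c "
from h import *
rep()"
```

```text
t 6.17 pump-frame tcp [-95.7  10.5  97.6] toolx in pump [-0.295 -0.955  0.031] y [-0.004 -0.032 -0.999] turn err 0.3 F pump [-2.9 -6.4  4.5] w -0.002
```

>>> {"method": "move_arm", "body": {
  "travel": [
    [-3,0,0],
    [-3,0,0]
  ],
  "turn": [0,0],
  "gripper": [1,1]
}}

```text
t: 6.42
tool_pos: [496.3, 120.4, 97.7]
orientation: [-1.218, 1.215, -1.267]
ft_force: [-0.4, -10.8, 6.7]
width: 0.001
```

```bash
python3 -c "
from h import *
rep()"
```

```text
t 6.42 pump-frame tcp [-95.6  11.4  97.7] toolx in pump [-0.3   -0.953  0.04 ] y [-0.008 -0.039 -0.999] turn err 0.305 F pump [ -3.3 -10.4   6.7] w 0.001
```

>>> {"method": "move_arm", "body": {
  "travel": [
    [-3,0,0],
    [-2.5,0,0],
    [-2.5,0,0],
    [-2.5,0,0]
  ],
  "turn": [0,0,0,0],
  "gripper": [1,1,1,1]
}}

```text
t: 6.92
tool_pos: [496.1, 120.3, 97.9]
orientation: [-1.228, 1.219, -1.286]
ft_force: [-1.6, -7.9, 4.6]
width: -0.0
```

Run:
```python
from h import *
rep()
b=camera("side")["image"][235:385,265:465];c=camera("top")["image"][170:350,180:380]
im=np.hstack([cv2.resize(c,(400,360)),cv2.copyMakeBorder(cv2.resize(b,(400,300)),0,60,0,0,0)])
cv2.imwrite("pics/hold.png",im[:,:,::-1])
```

```text
t 6.92 pump-frame tcp [-95.8  11.3  97.9] toolx in pump [-0.311 -0.949  0.056] y [-0.017 -0.053 -0.998] turn err 0.316 F pump [-3.6 -7.2  4.6] w -0.0
```

View pics/hold.png

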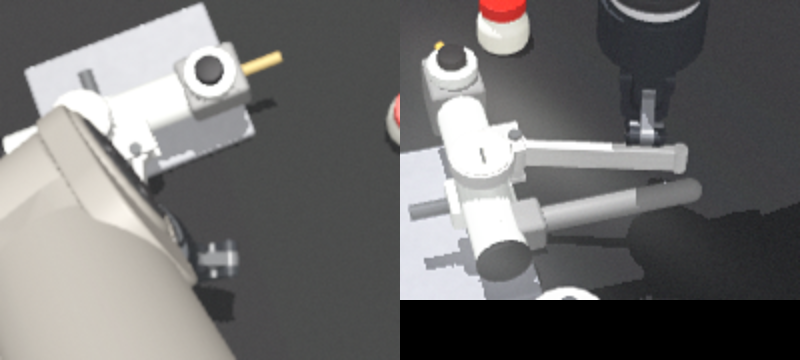

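>>> {"method": "move_arm", "body": {
  "travel": [
    [-4,0,0],
    [-5,0,0]
  ],
  "turn": [0,0],
  "gripper": [1,1]
}}

```text
t: 7.28
tool_pos: [496.0, 120.4, 97.9]
orientation: [-1.238, 1.22, -1.3]
ft_force: [-2.4, -14.1, 9.6]
width: -0.002
```

Run:
```python
from h import *
for i in range(6):
    rep()
    for k in range(8): camera("side")
rep()
```

```text
t 7.28 pump-frame tcp [-95.8  11.5  97.9] toolx in pump [-0.317 -0.946  0.07 ] y [-0.025 -0.066 -0.998] turn err 0.323 F pump [ -6.  -13.    9.6] w -0.002
t 7.67 pump-frame tcp [-95.8  11.5  98. ] toolx in pump [-0.317 -0.946  0.07 ] y [-0.025 -0.065 -0.998] turn err 0.323 F pump [ -5.2 -12.    8.4] w -0.003
t 8.07 pump-frame tcp [-95.8  11.5  98. ] toolx in pump [-0.317 -0.946  0.07 ] y [-0.025 -0.065 -0.998] turn err 0.323 F pump [ -5.5 -12.6   9.4] w 0.0
t 8.47 pump-frame tcp [-95.8  11.5  98. ] toolx in pump [-0.317 -0.946  0.07 ] y [-0.025 -0.065 -0.998] turn err 0.323 F pump [ -6.1 -11.9   9.5] w 0.003
t 8.88 pump-frame tcp [-95.8  11.5  98. ] toolx in pump [-0.317 -0.946  0.07 ] y [-0.025 -0.065 -0.998] turn err 0.323 F pump [ -4.9 -11.8   8.9] w 0.003
t 9.28 pump-frame tcp [-95.8  11.5  98. ] toolx in pump [-0.317 -0.946  0.07 ] y [-0.025 -0.065 -0.998] turn err 0.323 F pump [ -5.  -12.    9.5] w 0.002
t 9.68 pump-frame tcp [-95.8  11.4  98. ] toolx in pump [-0.317 -0.946  0.07 ] y [-0.025 -0.065 -0.998] turn err 0.323 F pump [ -5.6 -11.5   9.1] w 0.001
```

Run:
```python
from h import *
c=camera("side");b=c["image"][270:350,340:440]
cv2.imwrite("pics/tip.png",cv2.resize(b,None,fx=7,fy=7,interpolation=cv2.INTER_CUBIC)[:,:,::-1])
```

```text
(no output)
```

View pics/tip.png

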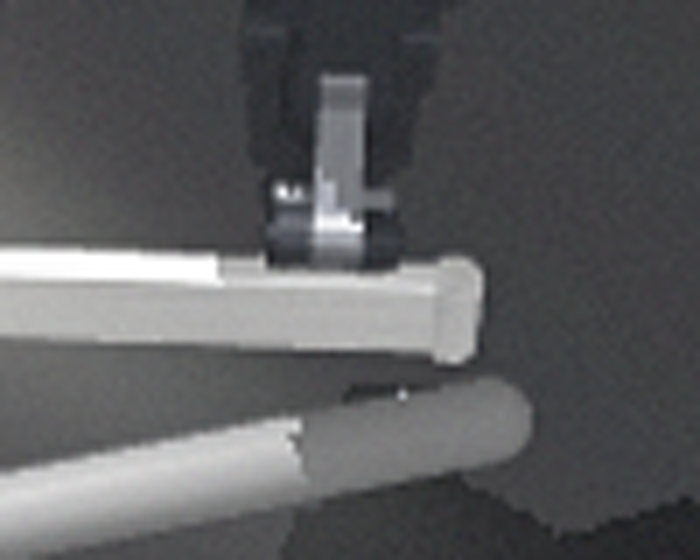

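Run:
```python
from h import *
c=camera("side")
def at(u,v,z):
    p=P(c);M=np.c_[p[:,0],p[:,1],p[:,2]*z+p[:,3]];X=np.linalg.solve(M,[u,v,1]);return (W.T@np.r_[X[:2]/X[2]-ORG[:2],z])[:2]
q0=at(322.5,301.8,108.9)
for u,v in((400,290.5),(340+462/7,270+265/7)):
    q=at(u,v,101.4);print(q.round(1),np.arctan2((q-q0)[1],-(q-q0)[0]).round(3))
rep()
```

```text
[-1.236e+02 -1.000e-01] -0.002
[-119.9   36.6] 0.295
t 9.78 pump-frame tcp [-95.8  11.4  98. ] toolx in pump [-0.317 -0.946  0.07 ] y [-0.025 -0.065 -0.998] turn err 0.323 F pump [ -5.9 -11.7  10. ] w -0.0
```

>>> {"method": "move_arm", "body": {
  "travel": [
    [5,0,0],
    [6,0,0],
    [6,0,0],
    [6,0,0],
    [6,0,0],
    [8,0,0],
    [8,0,0],
    [10,0,0],
    [10,0,0],
    [5,0,0],
    [0,0,0]
  ],
  "turn": [0,-0.05,-0.05,-0.05,-0.05,-0.05,-0.05,0,0,0,0],
  "gripper": [1,1,1,1,1,1,1,1,1,1,1]
}}

```text
t: 11.15
tool_pos: [511.7, 53.9, 102.6]
orientation: [-1.357, 0.999, -1.071]
ft_force: [0.4, 0.3, 0.5]
width: -0.004
```

Run:
```python
from h import *
rep()
c=camera("side");b=c["image"][270:350,340:440]
cv2.imwrite("pics/out.png",cv2.resize(b,None,fx=4,fy=4,interpolation=cv2.INTER_CUBIC)[:,:,::-1])
```

```text
t 11.15 pump-frame tcp [-98.4 -56.8 102.6] toolx in pump [-0.025 -0.998  0.059] y [-0.008 -0.059 -0.998] turn err 0.025 F pump [0.5 0.2 0.5] w -0.004
```

View pics/out.png

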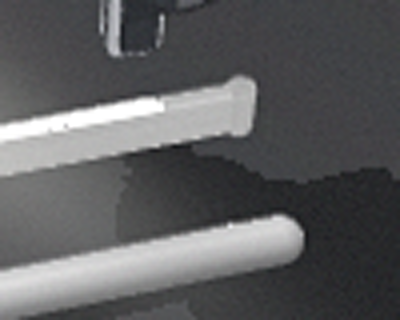

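>>> {"method": "move_arm", "body": {
  "travel": [
    [0,-25,0],
    [0,-35,0],
    [0,-35,0],
    [0,-10,0],
    [2,0,30],
    [2,0,35],
    [2,0,35],
    [2,0,25],
    [0,0,0]
  ],
  "turn": [0.0,0,0,0,0,0,0,0,0],
  "gripper": [1,1,1,1,1,1,1,1,1]
}}

```text
t: 12.32
tool_pos: [633.4, 85.9, 204.0]
orientation: [-1.364, 1.003, -1.063]
ft_force: [-1.1, -0.5, -0.7]
width: -0.004
```

```bash
cat >> h.py <<'E'
def tip():
    s=get_state();y=Ro.from_rotvec(s["orientation"]).as_matrix()[:,1];print("tip",(W.T@(s["tool_pos"]+25*y-ORG)).round(1))
E
python3 -c "
from h import *
rep();tip()"
```

```text
t 12.32 pump-frame tcp [ 27.5 -58.2 204. ] toolx in pump [-0.021 -0.998  0.057] y [-0.017 -0.057 -0.998] turn err 0.022 F pump [-1.1 -0.2 -0.7] w -0.004
tip [ 27.1 -59.6 179.1]
```

>>> {"method": "move_arm", "body": {
  "travel": [
    [7,0,3],
    [6,0,2.5],
    [0,12,0],
    [0,12,0],
    [0,5,0],
    [0,0,0]
  ],
  "turn": [0,0,0,0,0,0],
  "gripper": [1,1,1,1,1,1]
}}

```text
t: 13.08
tool_pos: [638.4, 70.8, 171.9]
orientation: [-1.369, 1.006, -1.061]
ft_force: [0.9, 0.0, -0.3]
width: 0.002
```

Run:
```python
from h import *
rep();tip()
c=camera("side")["image"][210:300,240:360]
cv2.imwrite("pics/btn.png",cv2.resize(c,None,fx=5,fy=5,interpolation=cv2.INTER_CUBIC)[:,:,::-1])
```

```text
t 13.07 pump-frame tcp [ 28.3 -74.  171.9] toolx in pump [-0.021 -0.998  0.058] y [-0.022 -0.057 -0.998] turn err 0.021 F pump [ 0.9 -0.2 -0.3] w 0.002
tip [ 27.7 -75.5 146.9]
```

View pics/btn.png

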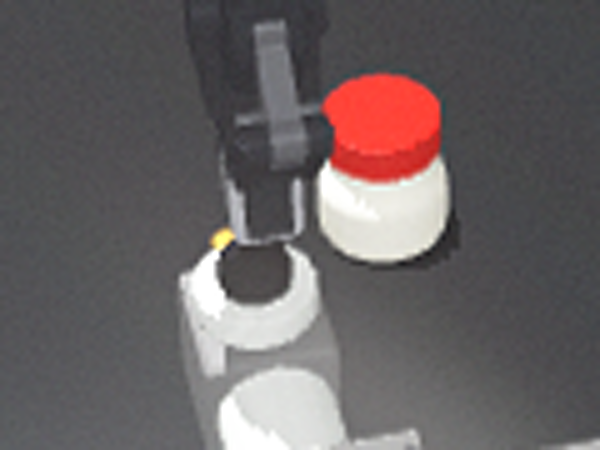

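>>> {"method": "move_arm", "body": {
  "travel": [
    [0,3,4.5],
    [0,3,0],
    [0,3,0],
    [0,3,0]
  ],
  "turn": [0,0,0,0],
  "gripper": [1,1,1,1]
}}

```text
t: 13.62
tool_pos: [644.0, 72.0, 160.5]
orientation: [-1.367, 1.004, -1.062]
ft_force: [-1.0, 0.6, 2.5]
width: 0.003
```

```bash
python3 -c "
from h import *
rep();tip()"
```

```text
t 13.62 pump-frame tcp [ 34.  -74.4 160.5] toolx in pump [-0.021 -0.998  0.058] y [-0.02  -0.057 -0.998] turn err 0.021 F pump [-0.8  0.9  2.5] w 0.003
tip [ 33.5 -75.8 135.6]
```

Contact at the expected height (tip at 135.6 mm, 2.5 N). Press on.

>>> {"method": "move_arm", "body": {
  "travel": [
    [0,3,0],
    [0,3,0],
    [0,3,0],
    [0,3,0]
  ],
  "turn": [0,0,0,0],
  "gripper": [1,1,1,1]
}}

```text
t: 14.12
tool_pos: [644.1, 72.1, 154.9]
orientation: [-1.367, 1.003, -1.064]
ft_force: [-7.9, -0.3, 18.5]
width: 0.0
```

```bash
python3 -c "
from h import *
rep();tip()"
```

```text
t 14.12 pump-frame tcp [ 34.1 -74.3 154.9] toolx in pump [-0.021 -0.998  0.059] y [-0.019 -0.059 -0.998] turn err 0.022 F pump [-7.7  1.8 18.5] w 0.0
tip [ 33.7 -75.7 130. ]
```

>>> {"method": "move_arm", "body": {
  "travel": [
    [0,2,0],
    [0,2,0],
    [0,2,0]
  ],
  "turn": [0,0,0],
  "gripper": [1,1,1]
}}

```text
t: 14.5
tool_pos: [644.0, 72.1, 155.2]
orientation: [-1.367, 1.002, -1.066]
ft_force: [-4.7, -1.1, 12.1]
width: -0.002
```

```bash
python3 -c "
from h import *
rep();tip()"
```

```text
t 14.5 pump-frame tcp [ 34.1 -74.2 155.2] toolx in pump [-0.022 -0.998  0.061] y [-0.018 -0.061 -0.998] turn err 0.022 F pump [-4.9  0.2 12.1] w -0.002
tip [ 33.6 -75.7 130.2]
```

>>> {"method": "move_arm", "body": {
  "travel": [
    [0,-5,0],
    [0,-5,0],
    [0,-10,0],
    [0,-20,0],
    [0,-30,0],
    [0,-30,0],
    [0,-30,0],
    [20,0,-20],
    [30,0,-30],
    [30,0,-30],
    [15,0,-15],
    [0,0,0],
    [0,0,0]
  ],
  "turn": [0,0,0,0,0,0,0,0,0,0,0,0,0],
  "gripper": [1,1,1,1,1,1,1,1,1,1,1,1,1]
}}

```text
t: 16.12
tool_pos: [576.0, -34.0, 307.6]
orientation: [-1.358, 0.99, -1.069]
ft_force: [0.4, 0.0, 0.3]
width: -0.002
```

Run:
```python
from h import *
rep();tip()
c=camera("side")["image"];b=camera("top")["image"]
cv2.imwrite("pics/end.png",np.hstack([c[200:470,140:540],b[90:360,120:520]])[:,:,::-1])
for n,i in(("side",c),("top",b)):
    cv2.imwrite(f"pics/{n}1.png",i[:,:,::-1])
```

```text
t 16.12 pump-frame tcp [ -59.6 -158.6  307.6] toolx in pump [-0.019 -0.998  0.061] y [-0.004 -0.061 -0.998] turn err 0.019 F pump [ 0.4 -0.1  0.3] w -0.002
tip [ -59.7 -160.1  282.6]
```

View pics/end.png

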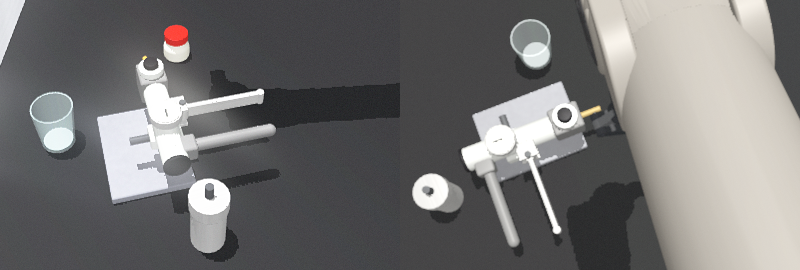

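```bash
python3 -c "
from station import *
print(close_job())"
```

```text
the job is handed in; nothing more can be done
None
```

I checked the lever and the vent button on the pump and handed the job in. It gives no verdict, so what follows comes from my own measurements.

- **Lever:** I pressed it in from outside with the backs of the shut fingers. It reached its stop, which the image put at about 0.295 rad. I held it there about 3 s at roughly 8 to 16 N. The image showed a clear gap to the fixed bar, and the lever's tip came back to its rest position once I let go.
- **Vent button:** I pressed it down with the fingertips, from 135.6 mm to 130.0 mm above the table with 18.5 N at the bottom. That is about the full 6 mm of travel. I then lifted off and moved clear, and the final wrist force was about zero.
- **Last image:** The lever and button looked out. The jar, measured, was where it had been. The steel vessel and beaker looked unmoved, though I only judged those by eye.

Two things were less clean than planned. The tool had tilted about 0.06 rad by the end of the lever press, and the fingers felt an unexpected upward force of up to about 10 N while the lever was held. Neither seemed to affect the result.

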